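Dig the stand spanner out of the accessory bin and lock it in its sloping cradle

TASK

Somewhere under the stand parts in the shallow bin lies the double-ended steel spanner. Move the clamp block and the rod foot off it, leaving both in the bin, then lift the spanner out and lay it flat in the two black saddles of the sloping cradle under the light bar, either way round. Last, swing the keeper bar down across it until it clicks fully shut behind its sprung ball, and leave everything else standing where it is.

Things in the scene. Friction and masses are not known exactly. Their poses are not given: they have to be found in the camera images.
- bin: Open blue plastic bin, fixed to the bench, outside 290 (its x) by 300 (its y) by 42 mm high, walls and floor 5 mm. Origin: centre of its underside, on the bench; z up. Inside: x within +-140 mm, y within +-145 mm.
- spanner_mid (a point): Centre (half-way up) of the loose double open-ended steel spanner: 192 mm long along its x, 10 mm thick along its z; the shank is 22 mm wide (its y) and runs x = -63 to +63 mm, both heads are 40 mm wide. Mass about 0.28 kg. It lies flat on the bin floor, roughly along the bin's x, with the clamp block and the rod foot resting on its shank, one near each end.
- clamp_mid (a point): Centre (29 mm above its underside) of the loose white clamp block, 58 mm high: a foot 80 (its x) by 50 (its y) by 22 mm high, and on it a boss 56 (x) by 30 (y) mm that rises to the top, the part to grip, across its y. About 0.26 kg. At the start it balances on the spanner's shank, its underside 10 mm above the bin floor.
- rod_foot_mid (a point): Centre (29 mm above its underside) of the loose rod foot, 58 mm high: a white round disc 70 mm across and 16 mm thick with an upright aluminium stub 28 mm across on it, the part to grip. About 0.22 kg. At the start it balances on the spanner's shank, like the clamp block.
- cradle: Sloping cradle of the spanner rack, fixed, 230 (its x) by 190 mm (its y). Origin: middle of the spanner's seat at the saddles' floor, 115 mm above the bench. x: along the seat, level, roughly towards the robot; y: up the slope; z: square out of the slope, 35 degrees from vertical. The seated spanner lies along x, its centre at z = +5 mm; the deck is at z = -16 mm, so fingers have room below the shank.
- saddle (a point): One of two equal black U-saddles: this one at x = +48 mm of the cradle, the other at -48 mm; this point is the middle of its floor (z = 0). 12 mm thick along x, straight walls 27 mm apart up to 9 mm, flared lips to 15 mm. The spanner's shank lies in both, heads outside them (9 mm play each way).
- light_bar (a point): Middle of the underside of the fixed light bar, 170 mm long, parallel to the seat and 200 mm higher than it. Horizontally it covers from 5 to 55 mm behind (up-slope of) the seat's middle, on an arm from a post behind, so a tool held vertical does not fit over the seat; the space in front (down-slope) is free.
- keeper_knob (a point): Middle of the keeper bar's upright black knob, 18 mm across and 38 mm tall (19 mm each way from this point), standing square out of the slope at the bar's tip, 150 mm from the hinge. The steel bar is 16 mm wide and 6 mm thick, its underside 18 mm above the saddle floors; it swings parallel to the slope.
- keeper_hinge (a point): Keeper bar's hinge: in the cradle's frame at x = 0, y = +70, z = +18 mm; the hinge axis is the cradle's z.
- keeper (a joint): Keeper bar angle in rad. 0: shut against its stop, pointing straight down-slope (-y of the cradle) across the seat. Growing values swing the knob towards +x of the cradle; about 1.57 points along +x; up to 1.75. It stays where it is left (about 1 N at the knob moves it); within the last 0.2 rad it must be pushed over a sprung ball (3 to 6 N at the knob), which pops up behind it and holds it.
- eyepiece: Loose black eyepiece standing in a corner of the bin, 36 mm across, 55 mm high. Origin: centre of its underside. Leave it.
- lens_pot: Loose white lens pot with black lid standing in the opposite corner of the bin, 46 mm across, 46 mm high. Origin: centre of its underside. Leave it.
- cleaner: White bottle, 60 mm across, 160 mm high, standing on the bench. Origin: centre of its underside. Leave it.
- screwdriver: Screwdriver, 180 mm long, lying on the bench. Leave it.
Not all that is in view belongs to the job. What is shaped like the part that bears clamp_mid but blue or pink is not meant.

How it is judged:
By the outcome, as a careful person would: the job done as asked, in the order asked, and still so for the second after the job is handed in, with the robot touching nothing.
It also fails if it takes over 72 s, if anything falls off the work surface, if the arm or the gripper's body presses on something with over 40 N, if the wrist force passes 120 N, or if a joint passes its speed limit or range.

ROBOT

A 6-joint arm with a two-finger parallel gripper is mounted at the origin on the work surface. World frame = base frame: x ahead of the robot, y to its left, z up, the work surface at z = 0. Lengths are in m, angles in rad, forces in N, time in s.
With the tool pointing down it reaches from about 0.325 to 0.875 m from the base axis. Payload 4.4 kg.
Tool frame: the origin (TCP) lies where the fingers leave the gripper's body, on its centre line; the fingertips stand 73 mm ahead of it and the grasp point (between the pads) lies 54 mm ahead of it (robot.tip_reach is the distance from the TCP to the fingertips, in m); z points along the fingers, y is the line along which they close (so a half turn about z gives the same grasp; the last joint's range is limited). The gripper opens to 85 mm and grips with 20 to 120 N. Pads are 22 mm wide; open, the fingers measure 114 mm over their backs; the gripper's body (76 mm by 85 mm) begins 54 mm behind the grasp point. The pads swing forward as they close: fully open they stand 13 mm farther back than shut.
Start: joints at [0.99, 0.207, 1.542, -0, 1.393, -0.15], TCP at [0.24, 0.522, 0.304] pointing down, gripper open.
Joint ranges: [-2.73, 2.73], [-0.86, 2.22], [0.23, 2.46], [-1.11, 4.25], [0.08, 2.63], [-2.82, 2.82]. Speed limits (rad/s): [2.79, 2.79, 3.14, 3.14, 3.14, 3.14].

INTERFACE

Orientations are given as a unit quaternion [w, x, y, z].
In Python, from bench import robot, imaging, workorder, models gives the robot as it stands.
- The arm moves only by the tool play_rows, never from a script. Its argument "targets" is a list that holds one entry, the list of rows, each a list of 7 numbers: the shift along the tool's x, y, z in mm, then the turn, a rotation vector about the tool's x, y, z in degrees, then the opening, from 0 (shut) to 1 (fully open). A call has 1 to 12 rows; each row is the pose to reach, as a shift and turn from the pose commanded when the call began, along the tool's axes at that moment; what a row does not reach only later rows make up. A row lasts 1/8 s, in which the tool goes at most 62.5 mm and 10.7 degrees, less where a joint would pass 70% of its speed; a pose out of reach is approached as far as the arm can. A call with a gripper value outside its range is refused whole. The fingers move at their own pace and stop on an object; "newtons" is the grip in N (left out, the last holds). Time passes only in rows, so rows that repeat a pose let the fingers close. It gives the time, the measured TCP pose, the force, the opening and the grip force at its end, in the units of the state.
- robot.state(): the state, without advancing time (a new reading comes with each control period).
- imaging.camera(name): name is "scene" or "top" or "wrist"; returns a dict with "image" (480x640x3 uint8, blue, green, red), "mtx" (3x3 intrinsics, pixels), "dist" ([k1, k2, p1, p2, k3] as OpenCV has them; the pictures are not rectified), "xyz" and "attitude" of the camera in the world; the wrist camera has in their place "mount" (4x4, takes a point from camera to tool coordinates, whose origin is the TCP and whose axes are the flange's). Camera axes: x right, y up, looking along -z (the intrinsics and any distortion apply to the point x, -y, -z); pixel columns grow to the right and rows downward; lengths in m; the calibration is good to about 2 mm. A picture is of the moment at which its call begins: read the wrist's pose just before it. There is no depth.
- workorder.finish_job(): hands the job in; it is judged then, once.
Trained networks look in a picture, given as the dict that the camera call returned (one of the last four; its "shot" number tells which), for a name from the list of things; names that differ only in an ending like _2 or _b are one class to them, and where a whole thing is asked for, a point or a joint stands for the part that bears it (a point fixed in the world has none). Each returns a list of dicts, best first, with "p" (0 to 1); they miss things now and then, are a little off and sometimes report something else, mostly with a low value. They report only what shows in the picture. A call takes as long as a camera call. They do not tell look-alikes from the thing itself.
- models.silhouettes(picture, label): "pixels" (480x640 bool, what is visible of it) and "extent" ([left, top, right, bottom] in pixels, round what is visible of it).
- models.mark_of(picture, label): "location" ([column, row] in pixels: a listed point, or the origin of a listed thing).
The state is a dict: "clock": time; "joint_positions": joint angles; "joint_vel": joint speeds; "joint_torque": joint torques, N m; "position": TCP position; "tcp_rot": TCP orientation; "contact_force": force on the tool from outside, world axes, zero at the start; "ft_torque": the same for the moment, N m; "gripper_width": finger opening in m; "grasp_force": force on a finger pad.
Only numpy, scipy, OpenCV 4.12 (cv2) and the standard library are available. Lean on these libraries where they do the work, as an engineer would, in place of code of your own. Each camera call takes 0.05 s, during which the arm holds its last target. There are 200 camera calls.

## Working session

There is one attempt and no reset: what is moved stays moved. The work goes in short steps, Python scripts to look and compute and a tool call to move; the robot and the scene stay as the last step left them, time stands still between calls to the robot, and variables do not carry over. Pictures are saved under pics/ and viewed, at most 14 in all, crops included, and the job is handed in when it is done.

Besides the shell and the picture viewer there is one more tool, called by a JSON object that holds its "op" and its "data", one argument or row to a line. play_rows: Moves the arm, as the interface text tells. Its arguments: {"type":"object","properties":{"targets":{"type":"array","items":{"type":"array","items":{"type":"array","items":{"type":"number"}}}},"newtons":{"type":"number"}},"required":["targets"]}

```bash
ls; mkdir -p pics; cat > h.py <<'E'
import numpy as np, cv2
from scipy.spatial.transform import Rotation as R
from bench import robot, imaging, workorder, models
def q2R(q): return R.from_quat([q[1],q[2],q[3],q[0]]).as_matrix()
def campose(c,st=None):
    if 'mount' in c:
        T=np.array(c['mount']); Rt=q2R(st['tcp_rot']); return Rt@T[:3,:3], Rt@T[:3,3]+np.array(st['position'])
    a=np.array(c['attitude']); 
    return (q2R(a) if a.size==4 else a.reshape(3,3)), np.array(c['xyz'])
def ray(c,px,st=None):
    Rc,p=campose(c,st)
    u=cv2.undistortPoints(np.array([[px]],float),np.array(c['mtx']),np.array(c['dist']))[0,0]
    d=Rc@np.array([u[0],-u[1],-1]); return p,d/np.linalg.norm(d)
def onz(c,px,z,st=None):
    p,d=ray(c,px,st); return p+d*(z-p[2])/d[2]
def tri(rs):
    A=sum(np.eye(3)-np.outer(d,d) for p,d in rs); b=sum((np.eye(3)-np.outer(d,d))@p for p,d in rs)
    x=np.linalg.solve(A,b); return x,[np.linalg.norm(np.cross(x-p,d)) for p,d in rs]
def proj(c,X,st=None):
    Rc,p=campose(c,st); v=Rc.T@(np.array(X)-p); v=np.array([v[0],-v[1],-v[2]])
    return cv2.projectPoints(v.reshape(1,3),np.zeros(3),np.zeros(3),np.array(c['mtx']),np.array(c['dist']))[0].ravel()
E
python3 - <<'E'
from h import *
st=robot.state(); print(st['position'],st['tcp_rot'],robot.tip_reach)
cs={n:imaging.camera(n) for n in('scene','top','wrist')}
for n,c in cs.items(): cv2.imwrite(f'pics/{n}0.png',c['image'])
print(cs['top']['xyz'],cs['top']['attitude'],cs['scene']['xyz'])
for l in ['bin','spanner_mid','clamp_mid','rod_foot_mid','cradle','saddle','light_bar','keeper_knob','keeper_hinge','eyepiece','lens_pot','cleaner','screwdriver']:
    r={}
    for n in('scene','top','wrist'):
        m=models.mark_of(cs[n],l); r[n]=[(np.round(k['location']).astype(int).tolist(),round(k['p'],2)) for k in m[:3]]
    s=''
    if r['scene'] and r['top']:
        x,e=tri([ray(cs[n],models.mark_of(cs[n],l)[0]['location']) for n in('scene','top')]) if 0 else tri([ray(cs[n],r[n][0][0]) for n in('scene','top')]); s=np.round(x,4),np.round(e,4)
    print(l,r,s)
E
```

```text
pics
[0.23979563 0.52193985 0.30269682] [-4.22593861e-04  2.13736120e-01  9.76890721e-01 -1.10051941e-03] 0.0726
[ 0.44095141 -0.02583086  1.24445508] [-0.69919985 -0.01157342  0.01208931  0.71473035] [ 1.17339833 -0.33948299  1.05117591]
bin {'scene': [([411, 285], 0.59)], 'top': [([246, 210], 0.75)], 'wrist': []} (array([0.5742, 0.1684, 0.0134]), array([0.0024, 0.0024]))
spanner_mid {'scene': [([403, 285], 0.69)], 'top': [([252, 212], 0.62)], 'wrist': []} (array([0.5676, 0.1509, 0.015 ]), array([0.001, 0.001]))
clamp_mid {'scene': [([393, 265], 0.93), ([352, 216], 0.85), ([409, 196], 0.78)], 'top': [([145, 277], 0.93), ([192, 311], 0.79), ([251, 231], 0.77)], 'wrist': [([299, 392], 0.65)]} (array([ 0.3764,  0.3798, -0.1695]), array([0.1207, 0.1207]))
rod_foot_mid {'scene': [([415, 291], 0.57)], 'top': [([250, 191], 0.9), ([247, 231], 0.7)], 'wrist': []} (array([0.6179, 0.1491, 0.0558]), array([0.0008, 0.0008]))
cradle {'scene': [([248, 307], 0.71), ([247, 291], 0.16)], 'top': [([400, 215], 0.96)], 'wrist': []} (array([ 0.5422, -0.2274,  0.1101]), array([0.0005, 0.0005]))
saddle {'s
[... 571 characters left out ...]
} (array([ 0.5393, -0.2716,  0.1694]), array([0.0044, 0.0044]))
eyepiece {'scene': [([476, 300], 0.84), ([249, 290], 0.64)], 'top': [([196, 178], 0.5)], 'wrist': []} (array([ 0.6667,  0.3058, -0.0089]), array([0.0012, 0.0012]))
lens_pot {'scene': [([344, 278], 0.62)], 'top': [([298, 242], 0.54)], 'wrist': []} (array([0.4852, 0.0304, 0.0067]), array([0.0013, 0.0013]))
cleaner {'scene': [([164, 302], 0.59), ([392, 265], 0.4)], 'top': [([458, 280], 0.59)], 'wrist': []} (array([ 0.3733, -0.3987, -0.0019]), array([0.0006, 0.0006]))
screwdriver {'scene': [([134, 362], 0.62)], 'top': [([494, 222], 0.59), ([424, 212], 0.26)], 'wrist': []} (array([ 0.5252, -0.4936,  0.0243]), array([0.0016, 0.0016]))
```

```bash
python3 - <<'E'
from h import *
a=cv2.imread('pics/top0.png'); b=cv2.imread('pics/scene0.png')
cv2.imwrite('pics/topc.png',cv2.resize(a[120:340,110:520],(800,429),interpolation=3))
cv2.imwrite('pics/scenec.png',cv2.resize(b[180:400,110:510],(800,440),interpolation=3))
E
```

```text
(no output)
```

View pics/topc.png

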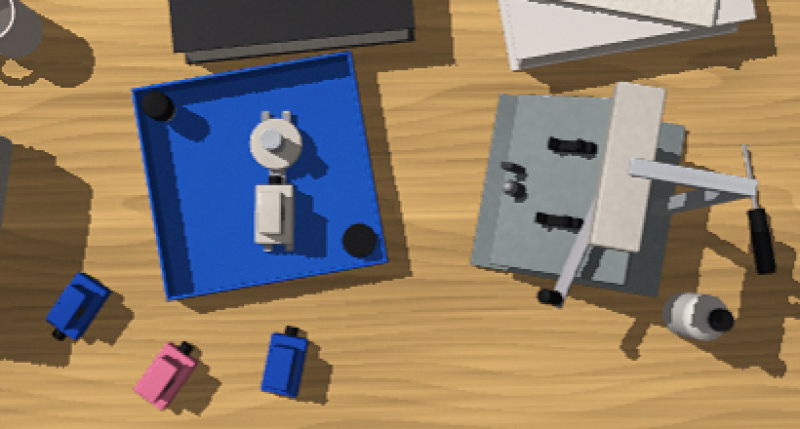

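View pics/scenec.png

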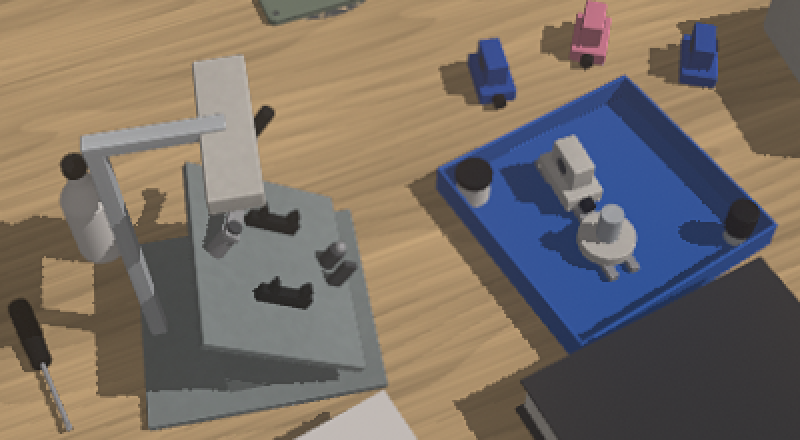

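The top view (crop) shows the clamp block at about (273,215) and the rod foot at (275,145), both on a spanner lying nearly along world x. The eyepiece and lens pot are in opposite bin corners. The cradle is on the right, with its saddles at (572,147) and (558,221), and the keeper is open with its knob at (548,297). The blue and pink clamps outside the bin are decoys.

```bash
cat >> h.py <<'E'
def pose_down(ang): # tool x at world angle ang (deg), z down
    a=np.radians(ang); x=np.array([np.cos(a),np.sin(a),0]); z=np.array([0,0,-1.]); return np.stack([x,np.cross(z,x),z],1)
def go(pos,Rt,base=None):
    st=robot.state(); p,R0=base if base else (np.array(st['position']),q2R(st['tcp_rot']))
    s=R0.T@(np.array(pos)-p)*1000; r=R.from_matrix(R0.T@Rt).as_rotvec(degrees=True)
    print('row',np.round(s,1).tolist(),np.round(r,2).tolist(),'min rows',np.round(max(np.linalg.norm(s)/62.5,np.linalg.norm(r)/10.7),1))
E
python3 - <<'E'
from h import *
c=imaging.camera('wrist'); print(np.round(c['mount'],3)); print(np.round(c['mtx'],0))
go([0.53,0.16,0.32],pose_down(180))
E
```

```text
[[-0.     0.965  0.261  0.065]
 [ 1.    -0.     0.001  0.   ]
 [ 0.001  0.261 -0.965 -0.07 ]
 [ 0.     0.     0.     1.   ]]
[[388.   0. 312.]
 [  0. 388. 241.]
 [  0.   0.   1.]]
row [-414.7, -208.3, -16.1] [-0.0, 0.0, -24.68] min rows 7.4
```

{"op": "play_rows", "data": {
  "targets": [
    [[-55,-28,-2,0,0,-3.3,1],[-110,-55,-4,0,0,-6.6,1],[-166,-83,-6,0,0,-9.9,1],[-221,-111,-9,0,0,-13.2,1],[-276,-139,-11,0,0,-16.5,1],[-332,-167,-13,0,0,-19.8,1],[-387,-195,-15,0,0,-23,1],[-415,-208,-16,0,0,-24.7,1],[-415,-208,-16,0,0,-24.7,1],[-415,-208,-16,0,0,-24.7,1]]
  ]
}}

```text
clock: 3.4
position: [0.5299, 0.1606, 0.3197]
tcp_rot: [-0.0, -0.0, 1.0, 0.0]
contact_force: [-0.2, 0.1, -0.3]
gripper_width: 0.0852
grasp_force: 0.0
```

```bash
python3 - <<'E'
from h import *
st=robot.state(); c=imaging.camera('wrist'); cv2.imwrite('pics/w1.png',c['image'])
print(st['position'],q2R(st['tcp_rot']).round(3).tolist(),st['contact_force'])
zs={'bin':0,'spanner_mid':.01,'clamp_mid':.039,'rod_foot_mid':.039,'eyepiece':.005,'lens_pot':.005}
for l,z in zs.items():
    for k in models.mark_of(c,l)[:2]: print(l,np.round(k['location'],1),round(k['p'],2),onz(c,k['location'],z,st).round(4))
    if l in('spanner_mid','clamp_mid'):
        s=models.silhouettes(c,l)
        for k in s[:1]:
            ys,xs=np.nonzero(k['pixels']); print('sil',k['extent'],cv2.minAreaRect(np.stack([xs,ys],1).astype(np.float32)))
E
```

```text
[0.52988989 0.16055962 0.3196847 ] [[-1.0, -0.0, -0.001], [-0.0, 1.0, 0.0], [0.001, 0.0, -1.0]] [-0.15311354  0.12011979 -0.33279509]
bin [324.1 246.8] 0.84 [0.5755 0.1728 0.    ]
spanner_mid [304.6 243.3] 0.59 [0.569  0.1527 0.01  ]
sil [285.6, 145.5, 326.0, 331.3] ((303.0, 238.0), (184.0, 40.0), 90.0)
clamp_mid [618.4  68.3] 0.68 [0.4069 0.4203 0.039 ]
clamp_mid [306.2 203.6] 0.58 [0.5234 0.1549 0.039 ]
sil [279.4, 155.4, 335.9, 259.2] ((305.64892578125, 205.5964813232422), (53.450660705566406, 98.94998931884766), 1.3322197198867798)
rod_foot_mid [302.8 302.5] 0.6 [0.6211 0.1512 0.039 ]
eyepiece [304.  203.5] 0.48 [0.529  0.1522 0.005 ]
lens_pot [189.1 157.3] 0.88 [0.4836 0.0406 0.005 ]
lens_pot [322.4 247.2] 0.69 [0.5745 0.1709 0.005 ]
```

View pics/w1.png

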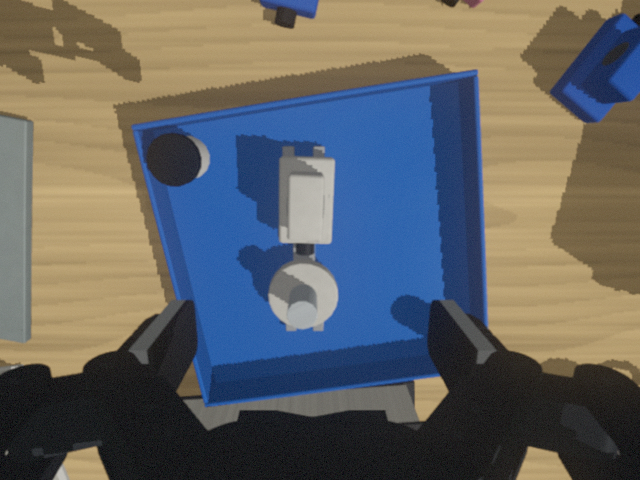

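The wrist view shows the clamp block at (306,204) and the rod foot with its stub at (303,300), both on the spanner, which runs vertically at column ≈304. The lens pot is at top left and the eyepiece is hidden at the lower right. Next I grip the clamp.

{"op": "play_rows", "data": {
  "targets": [
    [[5,-4,55,0,0,0,1],[7,-6,110,0,0,0,1],[7,-6,165,0,0,0,1],[7,-6,195,0,0,0,0.9],[7,-6,207,0,0,0,0.8],[7,-6,207,0,0,0,0.5],[7,-6,207,0,0,0,0.1],[7,-6,207,0,0,0,0],[7,-6,207,0,0,0,0],[7,-6,207,0,0,0,0]]
  ],
  "newtons": 40
}}

```text
clock: 5.1
position: [0.5249, 0.1545, 0.1149]
tcp_rot: [0.002, -0.0, 1.0, 0.0]
contact_force: [-1.0, -0.2, 6.1]
gripper_width: 0.0297
grasp_force: 40.3
```

{"op": "play_rows", "data": {
  "targets": [
    [[0,0,-25,0,0,0,0],[0,10,-40,0,0,0,0],[0,50,-40,0,0,0,0],[2,90,-36,0,0,0,0],[2,92,-15,0,0,0,0],[2,92,3,0,0,0,0],[2,92,8,0,0,0,0],[2,92,8,0,0,0,0],[2,92,8,0,0,0,0.3],[2,92,8,0,0,0,0.55],[2,92,-30,0,0,0,0.6],[-10,60,-80,0,0,0,0.7]]
  ]
}}

```text
clock: 6.6
position: [0.5321, 0.2148, 0.1923]
tcp_rot: [-0.002, -0.002, 1.0, -0.0]
contact_force: [1.3, 0.4, 1.5]
gripper_width: 0.0598
grasp_force: 0.0
```

```bash
python3 - <<'E'
from h import *
c=imaging.camera('top');s=imaging.camera('scene'); cv2.imwrite('pics/t2.png',c['image'])
print(robot.state()['position'])
for l,z in {'spanner_mid':.01,'clamp_mid':.034,'rod_foot_mid':.044}.items():
    for n,i in (('top',c),('scene',s)):
        for k in models.mark_of(i,l)[:4]: print(n,l,np.round(k['location'],1),round(k['p'],2),onz(i,k['location'],z).round(4))
E
```

```text
[0.53889964 0.21294033 0.20007477]
scene spanner_mid [405.6 285.9] 0.96 [0.57   0.1588 0.01  ]
top clamp_mid [253.8 305.4] 0.7 [0.3206 0.1468 0.034 ]
top clamp_mid [147.5 278.2] 0.56 [0.3975 0.4239 0.034 ]
top clamp_mid [214.2 235. ] 0.49 [0.5069 0.2475 0.034 ]
scene clamp_mid [463.2 201.3] 0.82 [0.3968 0.4388 0.034 ]
scene clamp_mid [408.2 194.7] 0.74 [0.3139 0.3098 0.034 ]
scene clamp_mid [425.8 255.2] 0.7 [0.5213 0.2415 0.034 ]
scene clamp_mid [356.9 216. ] 0.7 [0.3309 0.1417 0.034 ]
top rod_foot_mid [250.7 195.3] 0.63 [0.608  0.1485 0.044 ]
scene rod_foot_mid [416.9 294.6] 0.84 [0.6224 0.1545 0.044 ]
```

{"op": "play_rows", "data": {
  "targets": [
    [[-35,-35,0,0,0,0,0.8],[-61,-61,0,0,0,0,0.8],[-61,-61,0,0,0,0,0.8],[-61,-61,0,0,0,0,0.8]]
  ]
}}

```text
clock: 7.5
position: [0.5932, 0.1537, 0.1915]
tcp_rot: [-0.002, -0.0, 1.0, 0.0]
contact_force: [0.3, 0.4, 0.1]
gripper_width: 0.0686
grasp_force: 0.0
```

```bash
python3 - <<'E'
from h import *
st=robot.state(); c=imaging.camera('wrist'); cv2.imwrite('pics/w2.png',c['image'])
print(st['position'],q2R(st['tcp_rot']).round(3)[:,0])
for l,z in {'spanner_mid':.01,'clamp_mid':.034,'rod_foot_mid':.044,'eyepiece':.005}.items():
    for k in models.mark_of(c,l)[:2]: print(l,np.round(k['location'],1),round(k['p'],2),onz(c,k['location'],z,st).round(4))
E
```

```text
[0.59321203 0.15367473 0.19145324] [-1.    -0.001  0.003]
spanner_mid [309.4 204.1] 0.68 [0.5701 0.1516 0.01  ]
clamp_mid [475.7 121.7] 0.67 [0.519  0.2456 0.034 ]
rod_foot_mid [309.1 287.8] 0.71 [0.6151 0.1516 0.044 ]
eyepiece [516.3 337.1] 0.96 [0.6697 0.3042 0.005 ]
```

View pics/w2.png

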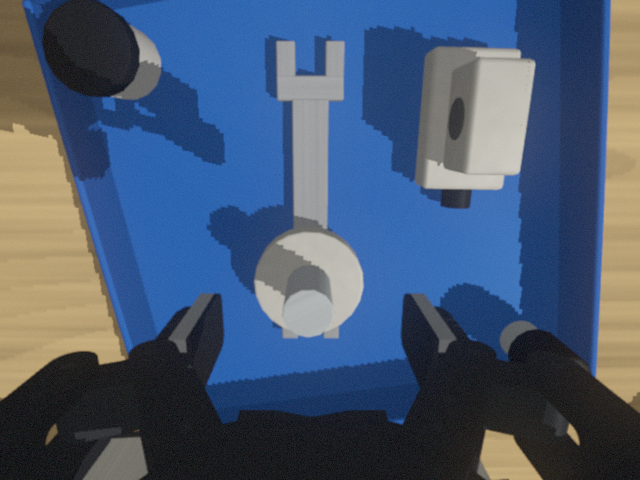

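Clamp stands upright to the right at (475,120); the rod foot's stub is at (308,300). Gripping the stub.

{"op": "play_rows", "data": {
  "targets": [
    [[-15,-2,30,0,0,0,0.8],[-22,-2,62,0,0,0,0.8],[-22,-2,76,0,0,0,0.8],[-22,-2,76,0,0,0,0.4],[-22,-2,76,0,0,0,0.1],[-22,-2,76,0,0,0,0],[-22,-2,76,0,0,0,0],[-22,-2,76,0,0,0,0],[-22,-2,76,0,0,0,0]]
  ]
}}

```text
clock: 8.88
position: [0.6173, 0.1514, 0.1187]
tcp_rot: [0.001, -0.0, 1.0, 0.0]
contact_force: [-1.4, 0.7, 6.4]
gripper_width: 0.0266
grasp_force: 39.8
```

{"op": "play_rows", "data": {
  "targets": [
    [[0,0,-25,0,0,0,0],[0,10,-40,0,0,0,0],[-3,50,-40,0,0,0,0],[-7,82,-36,0,0,0,0],[-7,83,-15,0,0,0,0],[-7,83,3,0,0,0,0],[-7,83,8,0,0,0,0],[-7,83,8,0,0,0,0],[-7,83,8,0,0,0,0.3],[-7,83,8,0,0,0,0.5],[-7,83,-30,0,0,0,0.5],[20,40,-80,0,0,0,0.6]]
  ]
}}

```text
clock: 10.38
position: [0.6006, 0.1973, 0.1912]
tcp_rot: [0.001, -0.001, 1.0, 0.0]
contact_force: [0.5, -0.4, 1.2]
gripper_width: 0.0511
grasp_force: 0.0
```

```bash
python3 - <<'E'
from h import *
st=robot.state(); print(st['position'])
go([0.55,0.152,0.19],pose_down(180))
E
```

```text
[0.60058593 0.19732399 0.19123441]
row [50.7, -45.2, 1.1] [0.03, 0.09, 0.15] min rows 1.1
```

{"op": "play_rows", "data": {
  "targets": [
    [[30,-30,0,0,0,0,0.6],[50,-46,0,0,0,0,0.6],[50,-46,0,0,0,0,0.6],[50,-46,0,0,0,0,0.6]]
  ]
}}

```text
clock: 10.88
position: [0.5507, 0.1507, 0.1913]
tcp_rot: [0.001, -0.0, 1.0, 0.0]
contact_force: [0.6, 0.2, -0.4]
gripper_width: 0.0511
grasp_force: 0.0
```

```bash
python3 - <<'E'
from h import *
st=robot.state(); c=imaging.camera('wrist'); cv2.imwrite('pics/w3.png',c['image'])
print(st['position'],q2R(st['tcp_rot']).round(3)[:,0])
for l,z in {'spanner_mid':.01,'clamp_mid':.034,'rod_foot_mid':.034}.items():
    for k in models.mark_of(c,l)[:1]: print(l,np.round(k['location'],1),round(k['p'],2),onz(c,k['location'],z,st).round(4))
s=models.silhouettes(c,'spanner_mid')[0]; ys,xs=np.nonzero(s['pixels'])
P=np.array([onz(c,(x,y),.015,st)[:2] for x,y in zip(xs[::8],ys[::8])])
rect=cv2.minAreaRect((P*1000).astype(np.float32)); print(rect, s['extent'])
m=P.mean(0); u,sv,v=np.linalg.svd(P-m); print(m,v[0],np.degrees(np.arctan2(v[0][1],v[0][0])))
E
```

```text
[0.55070475 0.15066327 0.1912881 ] [-1.    -0.    -0.002]
spanner_mid [314.  260.3] 0.96 [0.5671 0.1517 0.01  ]
clamp_mid [473.2 194.2] 0.63 [0.5184 0.2454 0.034 ]
((568.1814575195312, 151.90081787109375), (190.1826629638672, 39.04979705810547), 0.006678702309727669) [284.1, 112.8, 347.7, 388.5]
[0.5593628  0.15186846] [9.99999972e-01 2.34674062e-04] 0.013445833431791822
```

View pics/w3.png

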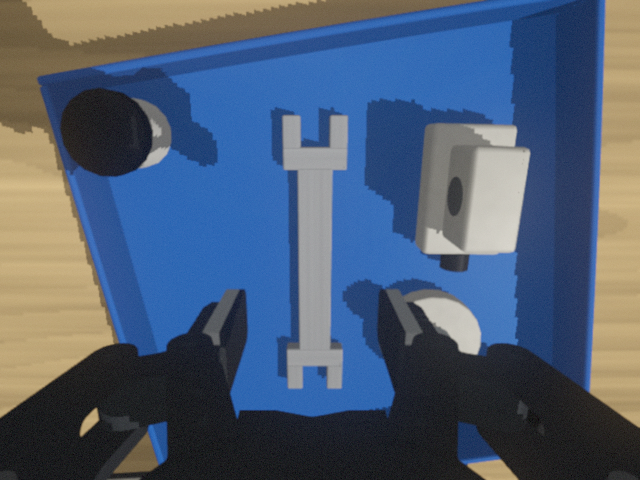

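The spanner is now uncovered, running vertically at column ≈314 (rows 115–388). The clamp and rod foot stand to its right.

{"op": "play_rows", "data": {
  "targets": [
    [[-12,1,40,0,0,0,0.6],[-17,1,85,0,0,0,0.6],[-17,1,108,0,0,0,0.6],[-17,1,112.5,0,0,0,0.6],[-17,1,112.5,0,0,0,0.3],[-17,1,112.5,0,0,0,0],[-17,1,112.5,0,0,0,0],[-17,1,112.5,0,0,0,0],[-17,1,112.5,0,0,0,0]]
  ],
  "newtons": 80
}}

```text
clock: 12.25
position: [0.5679, 0.1517, 0.08]
tcp_rot: [0.002, -0.0, 1.0, 0.0]
contact_force: [-0.9, -1.2, 6.7]
gripper_width: 0.0196
grasp_force: 79.4
```

{"op": "play_rows", "data": {
  "targets": [
    [[0,0,-20,0,0,0,0],[0,0,-60,0,0,0,0],[0,0,-110,0,0,0,0],[0,-30,-160,0,0,0,0],[0,-80,-200,0,0,0,0],[0,-120,-240,0,0,0,0],[0,-150,-270,0,0,0,0],[0,-150,-270,0,0,0,0],[0,-150,-270,0,0,0,0]]
  ]
}}

```text
clock: 13.38
position: [0.5659, 0.0019, 0.3475]
tcp_rot: [-0.001, -0.0, 1.0, 0.0]
contact_force: [0.1, 0.2, -2.9]
gripper_width: 0.0194
grasp_force: 78.8
```

```bash
python3 - <<'E'
from h import *
st=robot.state(); cs={n:imaging.camera(n) for n in('scene','top','wrist')}
cv2.imwrite('pics/w4.png',cs['wrist']['image']); cv2.imwrite('pics/s4.png',cs['scene']['image'])
print(st['position'],st['gripper_width'],st['contact_force'],st['joint_positions'])
for l in ['cradle','saddle','light_bar','keeper_knob','keeper_hinge','cleaner']:
  for n,c in cs.items():
    for k in models.mark_of(c,l)[:3]:
        z={'cradle':.115,'saddle':.115,'light_bar':.315,'keeper_hinge':.17,'keeper_knob':.15,'cleaner':0}[l]
        print(l,n,np.round(k['location'],1),round(k['p'],2),onz(c,k['location'],z,st).round(4))
m=cs['scene']['image'][180:400,110:310]; t=cs['top']['image'][150:290,340:500]
cv2.imwrite('pics/c4.png',np.hstack([cv2.resize(m,(400,440),interpolation=3),cv2.resize(t,(400,440),interpolation=3)]))
E
```

```text
[0.5658502  0.00187382 0.3475096 ] 0.019408729259347914 [ 0.14390715  0.18372256 -2.92237669] [-1.49880731e-01  1.57359658e-01  1.50864717e+00  6.01116754e-04
  1.47751029e+00 -1.72084779e+00]
cradle scene [250.9 306. ] 0.93 [ 0.5458 -0.221   0.115 ]
cradle top [396.5 216. ] 0.96 [ 0.5393 -0.2184  0.115 ]
cradle wrist [ 29.2 203.3] 0.59 [ 0.5506 -0.2234  0.115 ]
cradle wrist [562.1 155.1] 0.29 [0.5132 0.194  0.115 ]
saddle scene [251.4 291.8] 0.9 [ 0.5111 -0.208   0.115 ]
saddle top [396.2 234.3] 0.64 [ 0.4944 -0.2164  0.115 ]
saddle wrist [ 30.1 139.7] 0.65 [ 0.5015 -0.2136  0.115 ]
light_bar scene [225.7 248.3] 0.95 [ 0.5416 -0.2483  0.315 ]
light_bar top [430.9 205.3] 0.68 [ 0.542  -0.2544  0.315 ]
light_bar wrist [ 30.9 204.8] 0.6 [ 0.518  -0.0743  0.315 ]
keeper_knob scene [240.8 237.1] 0.53 [ 0.3815 -0.1862  0.15  ]
keeper_knob top [391.4 270.2] 0.77 [ 0.408  -0.1968  0.15  ]
keeper_hinge scene [225.4 299.3] 0.7 [ 0.5468 -0.2705  0.17  ]
keeper_hinge scene [422.6 254.1] 0.64 [0.603 0.159 0.17 ]
keeper_hinge top [424.7 213.2] 0.79 [ 0.5396 -0.275   0.17  ]
cleaner scene [161.1 303.7] 0.7 [ 0.3772 -0.4058  0.    ]
cleaner top [456.3 282.3] 0.64 [ 0.3671 -0.394   0.    ]
cleaner top [245.  211.5] 0.27 [0.5705 0.171  0.    ]
```

View pics/w4.png

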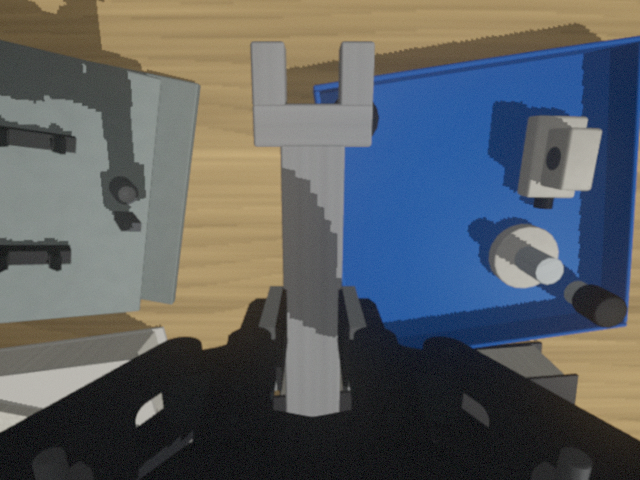

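The spanner is held square at its middle, with the clamp and rod foot upright in the bin. The saddles show at the left, at (35,138) and (35,252). Next I tilt the tool to the slope at a stand-off and measure the cradle close up.

```bash
cat >> h.py <<'E'
S35,C35=np.sin(np.radians(35)),np.cos(np.radians(35))
def cradle(ang):
    a=np.radians(ang); x=np.array([np.cos(a),np.sin(a),0]); h=np.array([-np.sin(a),np.cos(a),0]) # horizontal part of y (up-slope)
    y=C35*h+S35*np.array([0,0,1]); z=np.cross(x,y); return np.stack([x,y,z],1)
E
python3 - <<'E'
from h import *
Rc=cradle(169.5); o=np.array([.5435,-.2215,.115]); print(Rc.round(2))
Rt=np.stack([Rc[:,0],-Rc[:,1],-Rc[:,2]],1)
go(o+Rc@[0,-.075,.085+.070],Rt)
E
```

```text
[[-0.98 -0.15  0.1 ]
 [ 0.18 -0.81  0.56]
 [ 0.    0.57  0.82]]
row [-4.1, -75.1, 149.3] [34.9, 3.21, 10.18] min rows 3.4
```

{"op": "play_rows", "data": {
  "targets": [
    [[-1,-20,10,8,0.7,2.3,0],[-2,-40,45,17,1.5,5,0],[-3,-58,85,26,2.4,7.5,0],[-4,-70,120,33,3,9.5,0],[-4,-75,149,34.9,3.2,10.2,0],[-4,-75,149,34.9,3.2,10.2,0],[-4,-75,149,34.9,3.2,10.2,0],[-4,-75,149,34.9,3.2,10.2,0]]
  ]
}}

```text
clock: 15.42
position: [0.5721, -0.0737, 0.2017]
tcp_rot: [-0.025, 0.088, 0.95, -0.299]
contact_force: [-0.3, 0.4, -3.1]
gripper_width: 0.0192
grasp_force: 79.1
```

```bash
python3 - <<'E'
from h import *
st=robot.state(); c=imaging.camera('wrist'); cv2.imwrite('pics/w5.png',c['image'])
print(st['position'],st['joint_positions'])
Rc=cradle(169.5); o=np.array([.5435,-.2215,.115])
Rt=np.stack([Rc[:,0],-Rc[:,1],-Rc[:,2]],1); print('ori err',R.from_matrix(Rt.T@q2R(st['tcp_rot'])).magnitude()*57.3)
for l,h in [('cradle',0),('saddle',0),('keeper_hinge',.018),('keeper_knob',.021)]:
    for k in models.mark_of(c,l)[:3]:
        p,d=ray(c,k['location'],st); n=Rc[:,2]; t=(h-n@(p-o))/(n@d); X=p+t*d
        print(l,np.round(k['location'],1),round(k['p'],2),X.round(4),(Rc.T@(X-o)*1000).round(1))
for q in ([0,0,0],[.048,0,0],[-.048,0,0],[0,.07,.018]): print(q,proj(c,o+Rc@q,st).round(1))
E
```

```text
[ 0.57210649 -0.07368599  0.20174692] [-0.03803005  0.41183328  1.600071   -0.63188429  1.28857819 -1.19265955]
ori err 0.2904048745074725
cradle [191.8 252.1] 0.66 [ 0.5481 -0.2225  0.1151] [-4.7  0.2 -0. ]
saddle [184.3 173.4] 0.58 [ 0.5011 -0.2141  0.1153] [43.1  0.5 -0. ]
keeper_hinge [ 60.1 261.1] 0.9 [ 0.5392 -0.269   0.1702] [-4.4 70.6 18. ]
[0, 0, 0] [191.4 244.7]
[0.048, 0, 0] [184.5 164.8]
[-0.048, 0, 0] [197.8 316.5]
[0, 0.07, 0.018] [ 59.8 253.7]
```

View pics/w5.png

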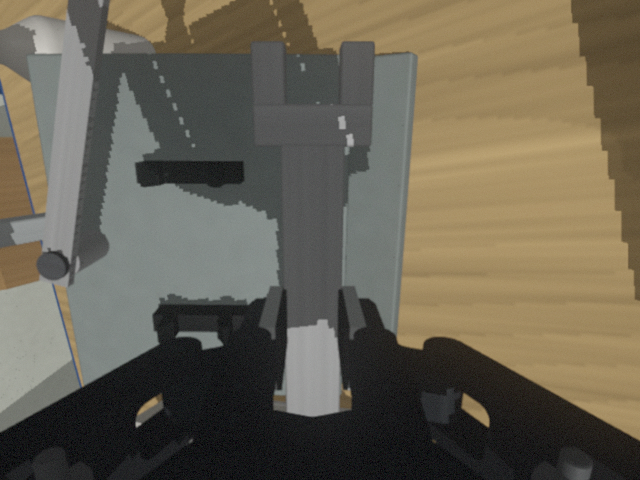

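The saddles show clearly at (190,172) and (203,315), and the predicted pose agrees except for about -4.7 mm along x. The keeper bar is well clear at the left.

```bash
cat >> h.py <<'E'
RC=cradle(169.5); O=np.array([.5435,-.2215,.115])+RC@[-.0047,.0004,0]
RT=np.stack([RC[:,0],-RC[:,1],-RC[:,2]],1)
E
python3 - <<'E'
from h import *
st=robot.state(); c=imaging.camera('wrist')
for q in ([.042,0,.015],[.054,0,.015],[-.042,0,.015],[.048,-.0135,.009]): print(q,proj(c,O+RC@q,st).round(1))
Rw=q2R(st['tcp_rot']); p=np.array(st['position'])
for q in ([.063,0,.065],[.096,0,.065],[.07,.02,.065],[.07,-.02,.065]): print('sp',q,proj(c,p+Rw@q,st).round(1))
for z in (.03,.005): go(O+RC@[0,0,z+.070],RT)
E
```

```text
[0.042, 0, 0.015] [175.  189.2]
[0.054, 0, 0.015] [173.  166.9]
[-0.042, 0, 0.015] [188.1 328.7]
[0.048, -0.0135, 0.009] [201.9 176.9]
sp [0.063, 0, 0.065] [312.4 143.4]
sp [0.096, 0, 0.065] [312.4  36.5]
sp [0.07, 0.02, 0.065] [372.3 121.9]
sp [0.07, -0.02, 0.065] [252.4 121.8]
row [-4.7, -74.9, 55.8] [0.02, 0.06, -0.06] min rows 1.5
row [-4.7, -74.9, 80.8] [0.02, 0.06, -0.06] min rows 1.8
```

```bash
python3 - <<'E'
import cv2,numpy as np
a=cv2.imread('pics/w5.png')[150:340,120:275]
a=cv2.convertScaleAbs(a,alpha=2.2,beta=20)
cv2.imwrite('pics/w5c.png',cv2.resize(a,None,fx=3.1,fy=3.1,interpolation=cv2.INTER_CUBIC))
E
```

```text
(no output)
```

View pics/w5c.png

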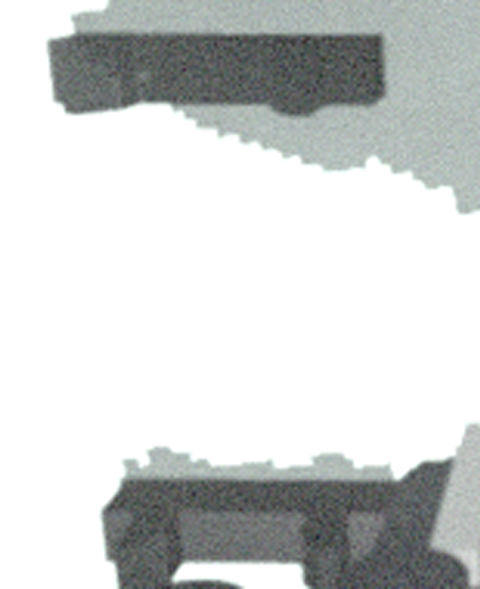

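The crop shows the lower saddle's gap centred at column ≈198, which matches the prediction. Lowering in.

{"op": "play_rows", "data": {
  "targets": [
    [[-2,-25,0,0,0,0,0],[-4,-55,15,0,0,0,0],[-4.7,-73,35,0,0,0,0],[-4.7,-75,53,0,0,0,0],[-4.7,-75,62,0,0,0,0],[-4.7,-75,70,0,0,0,0],[-4.7,-75,76,0,0,0,0],[-4.7,-75,80,0,0,0,0],[-4.7,-75,80,0,0,0,0],[-4.7,-75,80,0,0,0,0]]
  ]
}}

```text
clock: 16.98
position: [0.5561, -0.1794, 0.1769]
tcp_rot: [-0.027, 0.087, 0.95, -0.299]
contact_force: [-0.3, 2.2, -0.7]
gripper_width: 0.0191
grasp_force: 79.4
```

```bash
python3 - <<'E'
from h import *
st=robot.state(); p=np.array(st['position']); Rw=q2R(st['tcp_rot'])
print('spanner in cradle mm',(RC.T@(p+Rw@[0,0,.070]-O)*1000).round(1),'force cradle',(RC.T@np.array(st['contact_force'])).round(1),R.from_matrix(RT.T@Rw).as_rotvec(degrees=True).round(2), st['gripper_width'])
c=imaging.camera('wrist'); cv2.imwrite('pics/w6.png',cv2.convertScaleAbs(c['image'],alpha=1.8,beta=15))
E
```

```text
spanner in cradle mm [-0.  -0.7  5.8] force cradle [ 0.7 -2.1  0.6] [-0.03 -0.05  0.01] 0.019064713100828818
```

View pics/w6.png

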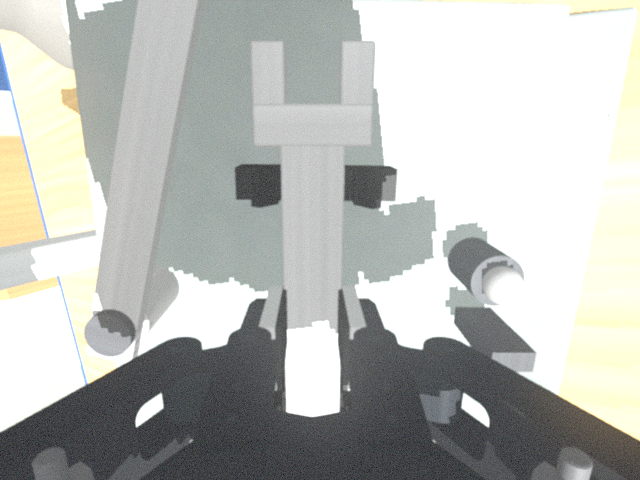

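The spanner sits centred in the saddle walls (centre x 0, y −0.7, z +5.8 mm). I press it down slightly, release and back out.

{"op": "play_rows", "data": {
  "targets": [
    [[0,0,2,0,0,0,0],[0,0,2.5,0,0,0,0],[0,0,2.5,0,0,0,0.25],[0,0,1,0,0,0,0.4],[0,0,0,0,0,0,0.45],[0,0,0,0,0,0,0.45],[0,0,-25,0,0,0,0.45],[0,0,-60,0,0,0,0.45],[0,20,-100,0,0,0,0.3],[0,40,-120,0,0,0,0.1],[0,40,-120,0,0,0,0],[0,40,-120,0,0,0,0]]
  ]
}}

```text
clock: 18.52
position: [0.5739, -0.0806, 0.2515]
tcp_rot: [-0.028, 0.087, 0.95, -0.3]
contact_force: [-0.1, 0.0, 0.4]
gripper_width: 0.0001
grasp_force: 0.0
```

```bash
python3 - <<'E'
from h import *
st=robot.state(); cs={n:imaging.camera(n) for n in('scene','top','wrist')}
p=np.array(st['position']);print((RC.T@(p-O)*1000).round(1),st['contact_force'])
for l,h in [('spanner_mid',.005),('keeper_knob',.021),('keeper_hinge',.018)]:
  for nm,c in cs.items():
    for k in models.mark_of(c,l)[:2]:
        pp,d=ray(c,k['location'],st); n=RC[:,2]; X=pp+d*((h-n@(pp-O))/(n@d))
        print(l,nm,np.round(k['location'],1),round(k['p'],2),(RC.T@(X-O)*1000).round(1))
cv2.imwrite('pics/w7.png',cs['wrist']['image'])
for th in (1.4,1.5,1.6,1.7):
    print(th,[proj(cs[n],O+RC@[.15*np.sin(th),.07-.15*np.cos(th),h],st).round(0).tolist() for n in cs for h in (.021,.043)])
w=cs['wrist']['image']; s=cs['scene']['image'][210:370,150:310]
cv2.imwrite('pics/v7.png',np.hstack([cv2.resize(w,(440,330)),cv2.resize(s,(330,330),interpolation=3)]))
E
```

```text
[  0.5 -40.1 194.5] [-0.11532894  0.02480683  0.44864465]
spanner_mid scene [250.6 306.3] 0.9 [-2.1  2.9  5. ]
spanner_mid top [394.5 211.7] 0.95 [-0.3 -7.6  5. ]
spanner_mid wrist [254.9 236.4] 0.98 [-0.8 -0.3  5. ]
keeper_knob scene [239.5 241.7] 0.75 [165.8  13.6  21. ]
keeper_knob top [393. 271.] 0.91 [143.7  20.9  21. ]
keeper_hinge scene [409.9 287.1] 0.57 [ 169.7 -550.7   18. ]
keeper_hinge top [425.  214.4] 0.75 [ 2.  77.5 18. ]
keeper_hinge wrist [148.2 240.3] 0.92 [-0.2 68.4 18. ]
1.4 [[228.0, 244.0], [233.0, 238.0], [402.0, 274.0], [398.0, 274.0], [161.0, -14.0], [145.0, -31.0]]
1.5 [[222.0, 242.0], [227.0, 236.0], [408.0, 276.0], [404.0, 275.0], [134.0, -18.0], [115.0, -34.0]]
1.6 [[216.0, 241.0], [221.0, 234.0], [413.0, 277.0], [410.0, 277.0], [108.0, -18.0], [86.0, -35.0]]
1.7 [[210.0, 239.0], [215.0, 233.0], [420.0, 278.0], [416.0, 277.0], [82.0, -15.0], [57.0, -31.0]]
```

View pics/v7.png

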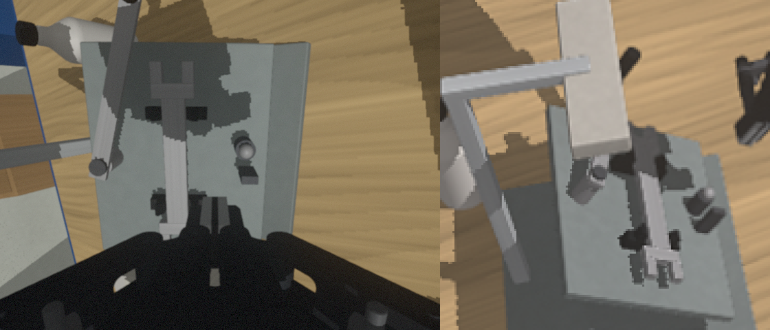

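Spanner lies flat in both saddles (network: x −0.8, y −0.3 mm). The keeper knob is near θ≈1.3. I go over the knob with the fingers in line with its travel.

```bash
cat >> h.py <<'E'
def kpose(th,z,r=.15): # tool over the knob, fingers closing along its travel; z = TCP height over the seat
    s,c=np.sin(th),np.cos(th); M=np.stack([[s,-c,0],[-c,-s,0],[0,0,-1]],1)
    return O+RC@np.array([r*s,.07-r*c,z]), RC@M
E
python3 - <<'E'
from h import *
go(*kpose(1.3,.18))
E
```

```text
row [144.3, -70.2, 15.2] [0.0, 0.0, 15.49] min rows 2.6
```

{"op": "play_rows", "data": {
  "targets": [
    [[45,-20,4,0,0,4,0.2],[90,-40,9,0,0,9,0.4],[125,-60,13,0,0,13,0.6],[144,-70,15,0,0,15.5,0.6],[144,-70,15,0,0,15.5,0.6],[144,-70,15,0,0,15.5,0.6]]
  ],
  "newtons": 40
}}

```text
clock: 19.88
position: [0.4214, -0.1186, 0.2802]
tcp_rot: [0.014, 0.214, 0.929, -0.3]
contact_force: [-0.2, -0.1, -0.1]
gripper_width: 0.0511
grasp_force: 0.0
```

```bash
python3 - <<'E'
from h import *
st=robot.state(); c=imaging.camera('wrist'); img=c['image'].copy()
print(st['position'],st['contact_force'],st['joint_positions'].round(2))
for k in models.mark_of(c,'keeper_knob')[:2]:
    pp,d=ray(c,k['location'],st); n=RC[:,2]; X=pp+d*((.043-n@(pp-O))/(n@d)); q=RC.T@(X-O)
    print(k['location'],round(k['p'],2),(q*1000).round(1),'theta',np.arctan2(q[0],.07-q[1]),'r',np.hypot(q[0],.07-q[1]))
for th in (1.2,1.3,1.4): print(th,[proj(c,O+RC@[.15*np.sin(th),.07-.15*np.cos(th),h],st).round(0).tolist() for h in (.024,.062)])
cv2.imwrite('pics/w8.png',cv2.convertScaleAbs(img,alpha=1.5,beta=10))
E
```

```text
[ 0.42141737 -0.11855113  0.28016631] [-0.1684492  -0.07199345 -0.06801262] [-0.15  0.    1.92 -0.64  1.31 -1.07]
[316.0, 258.0] 0.91 [142.1  27.6  43. ] theta 1.2807724917129062 r 0.14831442853059887
1.2 [[336.0, 247.0], [340.0, 267.0]]
1.3 [[311.0, 246.0], [311.0, 266.0]]
1.4 [[286.0, 247.0], [282.0, 267.0]]
```

View pics/w8.png

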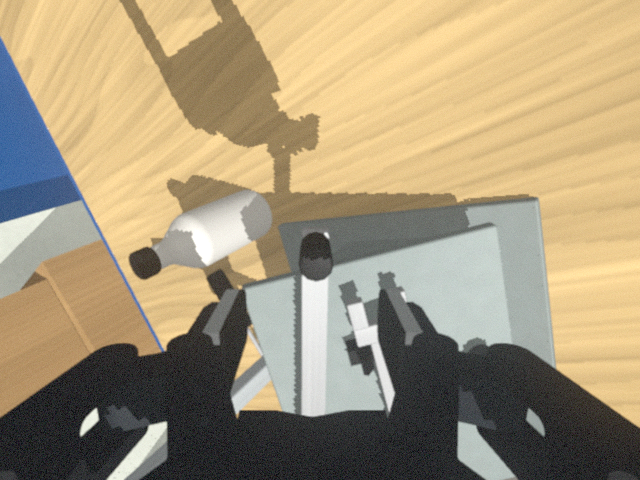

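The knob is at (316,250), right between the open fingers. Descending and gripping.

{"op": "play_rows", "data": {
  "targets": [
    [[-1,3,30,0,0,0,0.6],[-1,3,60,0,0,0,0.6],[-1,3,70,0,0,0,0.5],[-1,3,70,0,0,0,0.2],[-1,3,70,0,0,0,0],[-1,3,70,0,0,0,0],[-1,3,70,0,0,0,0]]
  ],
  "newtons": 40
}}

```text
clock: 20.85
position: [0.416, -0.1561, 0.2215]
tcp_rot: [0.014, 0.215, 0.929, -0.3]
contact_force: [0.2, -1.3, -1.3]
gripper_width: 0.0165
grasp_force: 39.3
```

```bash
python3 - <<'E'
from h import *
st=robot.state(); b=(np.array(st['position']),q2R(st['tcp_rot']))
q=RC.T@(b[0]-O); th0=np.arctan2(q[0],.07-q[1]); r=np.hypot(q[0],.07-q[1]); print(q.round(4),th0,r,st['gripper_width'],st['contact_force'])
for th in np.linspace(th0,.0,13)[1:]: go(*kpose(th,q[2],r),b)
E
```

```text
[0.142  0.0271 0.1108] 1.2772808147276038 0.1483029996532226 0.016513985031775466 [ 0.20095309 -1.28727646 -1.26960628]
row [-1.2, 15.7, 0.0] [0.04, 0.09, 7.39] min rows 0.7
row [-4.1, 31.2, 0.0] [0.04, 0.09, 13.49] min rows 1.3
row [-8.5, 46.4, 0.0] [0.05, 0.09, 19.58] min rows 1.8
row [-14.6, 60.9, 0.1] [0.05, 0.09, 25.68] min rows 2.4
row [-22.2, 74.8, 0.1] [0.06, 0.08, 31.78] min rows 3.0
row [-31.2, 87.7, 0.1] [0.06, 0.08, 37.88] min rows 3.5
row [-41.5, 99.6, 0.1] [0.07, 0.08, 43.98] min rows 4.1
row [-53.1, 110.4, 0.2] [0.07, 0.08, 50.08] min rows 4.7
row [-65.7, 119.9, 0.2] [0.08, 0.07, 56.18] min rows 5.3
row [-79.3, 127.9, 0.2] [0.08, 0.07, 62.27] min rows 5.8
row [-93.6, 134.5, 0.2] [0.09, 0.06, 68.37] min rows 6.4
row [-108.6, 139.6, 0.3] [0.09, 0.06, 74.47] min rows 7.0
```

{"op": "play_rows", "data": {
  "targets": [
    [[-1.2,15.7,0,0,0,6.5,0],[-4.1,31.2,0,0,0,13,0],[-8.5,46.4,0,0,0,19.5,0],[-14.6,60.9,0,0,0,25.7,0],[-22.2,74.8,0,0,0,31.8,0],[-31.2,87.7,0,0,0,37.9,0],[-41.5,99.6,0,0,0,44,0],[-53.1,110.4,0,0,0,50,0],[-65.7,119.9,0,0,0,56.2,0],[-79.3,128,0,0,0,62.3,0],[-79.3,128,0,0,0,62.3,0],[-79.3,128,0,0,0,62.3,0]]
  ]
}}

```text
clock: 22.35
position: [0.5393, -0.0945, 0.1625]
tcp_rot: [0.167, 0.664, 0.685, -0.251]
contact_force: [1.8, -5.3, -3.6]
gripper_width: 0.0166
grasp_force: 39.4
```

```bash
python3 - <<'E'
from h import *
st=robot.state(); b=(np.array(st['position']),q2R(st['tcp_rot']))
q=RC.T@(b[0]-O); th0=np.arctan2(q[0],.07-q[1]); r=np.hypot(q[0],.07-q[1]); print(q.round(4),th0,r,st['gripper_width'],(RC.T@np.array(st['contact_force'])).round(1))
for th in (.15,.1,.05,0,-.03): go(*kpose(th,q[2],.1483),b)
E
```

```text
[ 0.032  -0.0748  0.1101] 0.21720701931124067 0.14831890019451213 0.01661862173265683 [-2.7  1.9 -5.8]
row [-0.3, 10.0, -0.0] [-0.0, 0.04, 3.7] min rows 0.3
row [-1.0, 17.3, 0.0] [0.0, 0.04, 6.56] min rows 0.6
row [-2.0, 24.7, 0.0] [0.0, 0.04, 9.43] min rows 0.9
row [-3.4, 32.0, 0.0] [0.0, 0.04, 12.29] min rows 1.1
row [-4.4, 36.3, 0.0] [0.0, 0.04, 14.01] min rows 1.3
```

{"op": "play_rows", "data": {
  "targets": [
    [[-0.3,10,0,0,0,3.7,0],[-1,17,0,0,0,6.5,0],[-2,25,0,0,0,9.4,0],[-3.4,32,0,0,0,12.3,0],[-4.4,36,0,0,0,12.3,0],[-4.4,36,0,0,0,12.3,0],[-4.4,36,0,0,0,12.3,0]]
  ]
}}

```text
clock: 23.22
position: [0.5724, -0.0981, 0.1602]
tcp_rot: [0.19, 0.734, 0.609, -0.234]
contact_force: [-6.8, -2.8, 1.0]
gripper_width: 0.0168
grasp_force: 40.0
```

```bash
python3 - <<'E'
from h import *
st=robot.state(); b=(np.array(st['position']),q2R(st['tcp_rot']))
q=RC.T@(b[0]-O); print(q.round(4),np.arctan2(q[0],.07-q[1]),np.hypot(q[0],.07-q[1]),(RC.T@np.array(st['contact_force'])).round(1))
E
```

```text
[-0.0012 -0.0782  0.1097] -0.00805335033286233 0.1481668390998715 [ 6.2  3.9 -1.5]
```

{"op": "play_rows", "data": {
  "targets": [
    [[0,2,0,0,0,0,0],[0,4,0,0,0,0,0],[0,4,0,0,0,0,0],[0,4,0,0,0,0,0]]
  ]
}}

```text
clock: 23.72
position: [0.5732, -0.0982, 0.16]
tcp_rot: [0.187, 0.734, 0.608, -0.237]
contact_force: [-16.1, 3.5, 6.8]
gripper_width: 0.0164
grasp_force: 40.9
```

```bash
python3 - <<'E'
from h import *
st=robot.state(); b=(np.array(st['position']),q2R(st['tcp_rot']))
q=RC.T@(b[0]-O); print(q.round(4),np.arctan2(q[0],.07-q[1]),(RC.T@np.array(st['contact_force'])).round(1))
E
```

```text
[-0.002  -0.0783  0.1095] -0.013684384450510872 [16.4  3.4  5.9]
```

It's against the stop: 10 N more moved it only 0.8 mm. I unload, release and back off.

{"op": "play_rows", "data": {
  "targets": [
    [[0,-4,0,0,0,0,0],[0,-5,0,0,0,0,0.2],[0,-5,0,0,0,0,0.4],[0,-5,0,0,0,0,0.5],[0,-5,0,0,0,0,0.5],[0,-5,-30,0,0,0,0.5],[0,-5,-80,0,0,0,0.5],[20,-5,-130,0,0,0,0.5],[20,-5,-130,0,0,0,0.5],[20,-5,-130,0,0,0,0.5]]
  ]
}}

```text
clock: 24.98
position: [0.5909, -0.0085, 0.2552]
tcp_rot: [0.192, 0.734, 0.609, -0.231]
contact_force: [-0.0, -0.6, -0.7]
gripper_width: 0.0426
grasp_force: 0.0
```

```bash
python3 - <<'E'
from h import *
st=robot.state(); cs={n:imaging.camera(n) for n in('scene','top','wrist')}
print(st['position'],st['contact_force'])
for l,h in [('spanner_mid',.005),('keeper_knob',.043)]:
  for nm,c in cs.items():
    for k in models.mark_of(c,l)[:1]:
        pp,d=ray(c,k['location'],st); n=RC[:,2]; X=pp+d*((h-n@(pp-O))/(n@d)); q=RC.T@(X-O)
        print(l,nm,np.round(k['location'],1),round(k['p'],2),(q*1000).round(1),np.arctan2(q[0],.07-q[1]).round(3))
w=cs['wrist']['image']; s=cs['scene']['image'][190:390,130:530]
cv2.imwrite('pics/v9.png',np.vstack([cv2.resize(cv2.convertScaleAbs(w,alpha=1.4,beta=10),(440,330)),cv2.resize(s,(440,220),interpolation=3)]))
E
```

```text
[ 0.59089167 -0.00845267  0.25517401] [-0.0259073  -0.64140058 -0.66876314]
spanner_mid scene [253.3 303.8] 0.94 [ 6.1 -5.1  5. ] 0.081
spanner_mid top [394.6 210.9] 0.89 [-2.3 -7.7  5. ] -0.029
spanner_mid wrist [309.6 329. ] 0.68 [-1.6 -2.8  5. ] -0.021
keeper_knob scene [289.5 303.8] 0.94 [ -6.3 -71.4  43. ] -0.044
keeper_knob top [362.3 206. ] 0.93 [ -2.6 -78.   43. ] -0.018
keeper_knob wrist [312.1 259.4] 0.93 [ -3.8 -78.5  43. ] -0.026
```

View pics/v9.png

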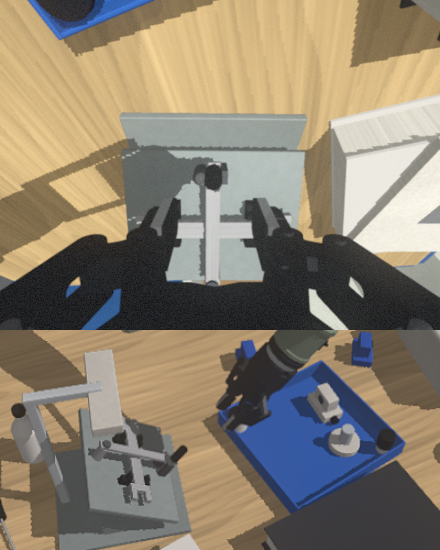

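The keeper is shut across the seated spanner (knob at about θ = −0.02, the same as at the stop). The clamp and rod foot stand in the bin, and the gripper is clear of everything.

```bash
python3 -c "
from bench import workorder; print(workorder.finish_job())"
```

```text
the job is handed in; nothing more can be done
None
```

The job is handed in after about 25 s: the spanner lies in both saddles with the keeper bar shut against its stop, and the clamp block and rod foot stand in the bin; no verdict came back.

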